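Load the shaker with a second tray and set its click dial

TASK

Stack the loose draining tray on the tray that is already on the shaker, turned half a turn (end for end) so that it stands up on the lower tray's ledges instead of nesting inside it; lower it into place, do not drop it. Then turn the shaker's speed dial anticlockwise all the way back to its stop, and from there clockwise exactly four clicks, and let go. Leave the other things on the bench where they are.

Things in the scene. Friction and masses are not known exactly. Their poses are not given: they have to be found in the camera images.
- tray_centre (a point): Centre (half-way up) of the loose grey plastic tray: 118 mm (x, long) by 62 mm (y) by 46 mm high, 0.12 kg, open top, walls 3 mm; 23 mm over the bench at the start. Axes x along, y across, z up; +x points to its two-ledge end. The top 15 mm is an upright collar, 62 mm over its long sides (pinch there across y, from above); below, the walls slope in to a 104 by 48 mm base.
- tray: The same tray; origin at the centre of its underside. 5 mm below the rim three ledges stick 12 mm inwards: two at the +x end, 15 mm either side of its middle, one at the middle of the -x end. The base has cut-outs below its ledges: put in the same way round as the lower tray it sinks in and nests; turned half a turn its base stands on the lower tray's ledges.
- stack_centre (a point): Where tray_centre comes when the loose tray stands rightly on the lower tray: 149 mm over the bench; lower rim 18 mm and lower ledges 23 mm below it. Axes are the shaker's and lower tray's: +x along the lower tray to its two-ledge end, +y towards the dial, z up. Rightly stacked, the loose tray's x points along -x of this, its base 5 mm down inside the lower rim, 4 mm play all round.
- tray_two_ledge_end (a point): Point on the loose tray between its two ledges: 50 mm along its +x and 18 mm above tray_centre.
- dial (a joint): Angle (rad) of the shaker's speed dial: 0 at its anticlockwise stop, growing clockwise seen from above, to 8 clicks. It clicks every 20 degrees (0.349 rad; four clicks 1.396) and springs to the nearest click when let go. Passing from click to click takes about 0.15 N m.
- dial_grip (a point): On the dial's upright turning axis, 104 mm over the bench. A black bar grip 44 mm long, 14 mm thick, stands on a 46 mm disc; this point is 12 mm below the bar's top and 20 mm above the disc. x points along the bar to its pointing end (white line on top) and turns with the dial; z up. White ticks ring it, one a click, the thickest at the stop.
- shaker: White bench shaker, fixed, 220 mm (x) by 340 mm (y), its top 70 mm over the bench; origin at the centre of its underside, z up. On its -y half a platform carries the fixed lower tray (same as the loose one; centre 80 mm to -y, rim 131 mm over the bench); on its +y half is the dial (105 mm to +y, 10 mm to -x).
- reagent_bottle: Bystander: white plastic bottle, 64 mm across, 130 mm high; origin at the centre of its underside.
- beaker: Bystander: glass beaker, 80 mm across the rim, 90 mm high; origin at the centre of its underside.
- tip_box: Bystander: pipette tip box, 120 by 85 by 72 mm high; origin at the centre of its underside.
Mind the look-alikes: they are no part of the job. Leave any red look-alike of the tray alone.

How it is judged (in metres and radians):
On the way, in this order (a step that is already met when the one before it is completed fails the run):
1. the loose tray stands half-turned on the lower tray's ledges, let go (horizontal distance between tray_centre and stack_centre below 0.008 m and z of tray_centre in the frame of stack_centre between -0.004 and 0.003 m and x of tray_two_ledge_end in the frame of stack_centre below -0.03 m and contact force between the fingers and tray below 0.2 N), for 0.2 s.
2. the dial is back at its anticlockwise stop (value of joint dial below 0.1 rad), for 0.1 s.
3. the dial rests four clicks from the stop (value of joint dial between 1.3 and 1.49 rad), for 0.2 s.
At the end, for the whole second after the job is handed in: The tray stands still and level (0.06 rad), half-turned on the lower tray's ledges: centre within 8 mm sideways of stack_centre and from 4 mm below to 3 mm above it, two-ledge end over the lower tray's one-ledge end; the dial rests on the fourth click (1.30 to 1.49 rad) (all of step 3 and horizontal distance between tray_centre and stack_centre below 0.008 m and z of tray_centre in the frame of stack_centre between -0.004 and 0.003 m and x of tray_two_ledge_end in the frame of stack_centre below -0.03 m and angle between tray_centre's own z axis and vertical below 0.06 rad and linear speed of tray below 0.02 m/s and velocity of joint dial between -0.1 and 0.1 rad/s); the robot touches nothing.
It fails at once if the tray is dropped or thrown (faster than 0.6 m/s out of the fingers) (linear speed of tray above 0.6 m/s and contact force between the fingers and tray below 0.2 N).
It fails at once if a bystander is pushed more than 30 mm (distance of any of reagent_bottle, beaker, tip_box from where it was at the start of the episode above 0.03 m).
It also fails if it takes over 64 s, if anything falls off the work surface, if the arm or the gripper's body presses on something with over 40 N, if the wrist force passes 120 N, or if a joint passes its speed limit or range.

ROBOT

A 6-joint arm with a two-finger parallel gripper is mounted at the origin on the work surface. World frame = base frame: x ahead of the robot, y to its left, z up, the work surface at z = 0. Lengths are in mm, angles in rad, forces in N, time in s.
With the tool pointing down it reaches from about 300 to 775 mm from the base axis. Payload 14.6 kg.
Tool frame: the origin (TCP) lies at the very end of the fingers, on their centre line; the grasp point (between the pads) lies 19 mm behind it; z points along the fingers, y is the line along which they close (so a half turn about z gives the same grasp; the last joint's range is limited). The gripper opens to 94 mm and grips with 3 to 60 N. Pads are 16 mm wide; open, the fingers measure 119 mm over their backs; the gripper's body (75 mm by 177 mm) begins 78 mm behind the grasp point.
Start: joints at [1.254, 0.3, 1.521, -0, 1.321, -0.067], TCP at [135.963, 532.919, 205.446] pointing down, gripper open.
Joint ranges: [-3.03, 3.03], [-0.79, 2.21], [0.23, 2.52], [-1.04, 4.18], [0, 3.07], [-2.55, 2.55]. Speed limits (rad/s): [2.22, 2.22, 2.57, 3.14, 3.14, 3.14].

INTERFACE

Orientations are given as [roll, pitch, yaw] about the fixed x, y, z axes, in that order (R = Rz(yaw) Ry(pitch) Rx(roll)).
In Python, from cell import manip, eyes, ticket gives the robot as it stands. The module is installed in compiled form; this text tells all that it offers.
- The arm moves only by the tool arm_command, never from a script. Its argument "plan" is a list of rows, each a list of 5 numbers: the opening, from -1 (shut) to 1 (fully open), then the shift along the tool's x, y, z in m, then the turn about the tool's z in rad. In form: [[jaw, dx, dy, dz, roll], ...]. A call has 1 to 20 rows; each row shifts and turns the commanded pose from where the row before left it, along the tool's axes as they then stand; what a row does not reach is not made up. A row lasts 1/8 s, in which the tool goes at most 62.5 mm and 10.7 degrees, less where a joint would pass 70% of its speed; a pose out of reach is approached as far as the arm can. A call is refused whole if a number of a shift passes 0.0625 or a number of a turn 0.188, either way. A call with a gripper value outside its range is refused whole. The fingers move at their own pace and stop on an object; "newtons" is the grip in N (left out, the last holds). Time passes only in rows, so rows that do not move let the fingers close. It gives the time, the measured TCP pose, the force, the opening and the grip force at its end, in the units of the state.
- manip.read_state(): the state, without advancing time (a new reading comes with each control period).
- eyes.camera(name): name is "scene" or "side" or "wrist"; returns a dict with "img" (400x640x3 uint8, blue, green, red), "z_map" (400x640 float32, mm along the optical axis (not along the pixel's ray), 0 where there is no reading), "fx", "fy", "cx", "cy" (pixels), "dist" ([k1, k2, p1, p2, k3] as OpenCV has them; the pictures are not rectified), "eye" and "orientation" of the camera in the world. Camera axes: x right, y down, z forward; pixel columns grow to the right and rows downward; lengths in mm; the calibration is good to about 2 mm. A picture is of the moment at which its call begins.
- ticket.sign_off(): hands the job in; it is judged then, once.
The state is a dict: "clock": time; "joints": joint angles; "qd": joint speeds; "effort": joint torques, N m; "eef_pos": TCP position; "eef_rot": TCP orientation; "wrist_force": force on the tool from outside, world axes, zero at the start; "moment": the same for the moment, N m; "finger_gap": finger opening in mm; "finger_force": force on a finger pad.
Only numpy, scipy, OpenCV 4.12 (cv2) and the standard library are available. Lean on these libraries where they do the work, as an engineer would, in place of code of your own. Each camera call takes 0.05 s, during which the arm holds its last target. There are 200 camera calls.

## Working session

There is one attempt and no reset: what is moved stays moved. The work goes in short steps, Python scripts to look and compute and a tool call to move; the robot and the scene stay as the last step left them, time stands still between calls to the robot, and variables do not carry over. Pictures are saved under pics/ and viewed, at most 10 in all, crops included, and the job is handed in when it is done.

Besides the shell and the picture viewer there is one more tool, called after "Call:" as a command line: name --pt "numbers of a row" for each row, then --argument value for the rest. arm_command: Moves the arm, as the interface text tells. Its arguments: {"type":"object","properties":{"plan":{"type":"array"},"newtons":{"type":"number"}},"required":["plan"]}

```bash
mkdir -p pics; cat > h.py <<'E'
import numpy as np, cv2
from cell import manip, eyes, ticket
from scipy.spatial.transform import Rotation as R
def cam(n):
    c=eyes.camera(n); c['K']=np.array([[c['fx'],0,c['cx']],[0,c['fy'],c['cy']],[0,0,1]]); c['d']=np.array(c['dist'],float)
    o=np.array(c['orientation'],float)
    c['R']=o if o.shape==(3,3) else R.from_euler('xyz',o).as_matrix()
    c['eye']=np.array(c['eye'],float); return c
def rays(c,px):
    p=cv2.undistortPoints(np.array(px,float).reshape(-1,1,2),c['K'],c['d'])[:,0]
    return np.c_[p,np.ones(len(p))]@c['R'].T
def onz(c,px,z):
    r=rays(c,px); return c['eye']+r*((z-c['eye'][2])/r[:,2])[:,None]
def cloud(c):
    v,u=np.mgrid[:400,:640]; r=rays(c,np.c_[u.ravel(),v.ravel()])
    return (c['eye']+r*c['z_map'].reshape(-1,1)).reshape(400,640,3)
E
python3 - <<'E'
from h import *
print(manip.read_state())
a=[]
for n in("scene","side"):
    c=cam(n);print(n,c['eye'],c['orientation'],c['fx']);cv2.imwrite(f'pics/{n}0.png',c['img'])
E
```

```text
{'clock': 0.0, 'joints': array([ 1.25441595e+00,  3.00494538e-01,  1.52159143e+00, -3.62687204e-05,
        1.32071556e+00, -6.65883347e-02]), 'qd': array([ 0.00114993, -0.00140735,  0.00031041,  0.00197892, -0.00083423,
       -0.00055156]), 'effort': array([ 1.82052067e-03, -5.31812632e+01, -3.52729011e+01,  7.09197437e-02,
        2.45045620e-02, -8.44087458e-05]), 'eef_pos': array([135.88216885, 532.6688445 , 204.86910555]), 'eef_rot': array([-3.14038413e+00, -4.53851822e-05,  2.89180958e+00]), 'wrist_force': array([ 0.47331202, -0.38134721, -0.61009317]), 'moment': array([-0.00711419, -0.0220959 , -0.009769  ]), 'finger_force': 0.0, 'finger_gap': 94.14438931050294}
scene [ 958.35423532  544.014495   1089.66044446] [-2.54250721  0.00845223  2.39014551] 377.4132521954228
side [ 177.88539138 -832.13215344  848.43846453] [-2.2100578  -0.02079099 -0.321768  ] 371.496069162352
```

View pics/scene0.png

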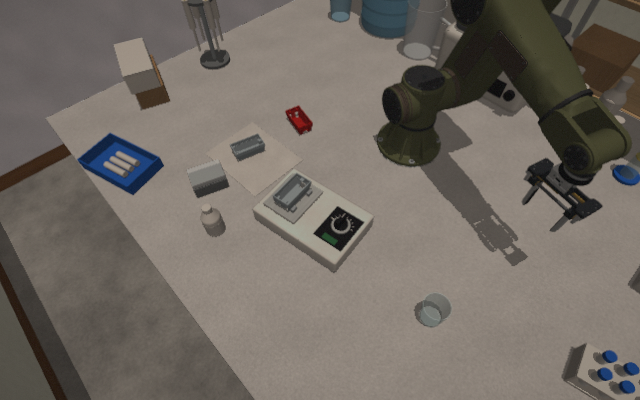

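View pics/side0.png

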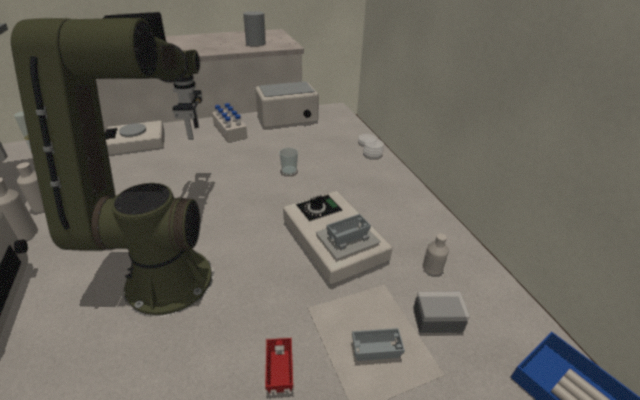

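Scene: the loose grey tray is on the mat at about (247,146), in the side view at (378,346). The red look-alike is at (298,119) and the fixed tray on the shaker at (293,191), with the dial at (343,223). The grey tray on the mat is the one meant. I'll confirm it in a crop and measure.

```bash
python3 - <<'E'
from h import *
c=cam('scene');s=cam('side')
a=cv2.resize(c['img'][125:270,205:385],None,fx=3.3,fy=3.3,interpolation=3)[:400]
def cr(c,x,y,w,h,f): return cv2.resize(c['img'][y:y+h,x:x+w],None,fx=f,fy=f,interpolation=3)
A=cr(c,220,125,60,45,6);B=cr(c,255,165,80,60,4.5);
C=cr(s,340,320,72,54,5);D=cr(s,290,185,100,75,3.6)
P=[cv2.resize(x,(390,290)) for x in(A,B,C,D)]
cv2.imwrite('pics/crop1.png',np.vstack([np.hstack(P[:2]),np.hstack(P[2:])]))
def rect(P,m,name):
    q=P[m][:,:2]; r=cv2.minAreaRect(q.astype(np.float32)); print(name,m.sum(),r)
for n,k in(('scene',c),('side',s)):
    W=cloud(k); z=W[...,2]
    vv,uu=np.mgrid[:400,:640]
    x0=(225,270,130,163) if n=='scene' else (345,412,320,372)
    roi=(uu>x0[0])&(uu<x0[1])&(vv>x0[2])&(vv<x0[3])
    rect(W,roi&(z>38)&(z<56),n+' loose rim')
    x0=(265,325,165,215) if n=='scene' else (310,385,205,260)
    roi=(uu>x0[0])&(uu<x0[1])&(vv>x0[2])&(vv<x0[3])
    rect(W,roi&(z>122)&(z<140),n+' lower rim')
    x0=(245,380,160,275) if n=='scene' else (275,395,185,285)
    roi=(uu>x0[0])&(uu<x0[1])&(vv>x0[2])&(vv<x0[3])
    rect(W,roi&(z>62)&(z<78),n+' shaker')
    x0=(310,370,200,250) if n=='scene' else (290,345,190,225)
    roi=(uu>x0[0])&(uu<x0[1])&(vv>x0[2])&(vv<x0[3])
    rect(W,roi&(z>100)&(z<125),n+' dial')
E
```

```text
scene loose rim 191 ((487.3571472167969, -390.7811584472656), (70.23442840576172, 119.58008575439453), 75.64347839355469)
scene lower rim 251 ((537.897216796875, -59.39697265625), (121.00543212890625, 64.90603637695312), 9.883163452148438)
scene shaker 4131 ((524.079833984375, 19.750473022460938), (223.12278747558594, 340.1993408203125), 10.034758567810059)
scene dial 78 ((496.2554931640625, 121.87158203125), (43.23817443847656, 14.751401901245117), 9.636253356933594)
side loose rim 410 ((487.97320556640625, -393.72454833984375), (64.45982360839844, 118.0293960571289), 76.81002044677734)
side lower rim 264 ((537.0556030273438, -60.87840270996094), (120.79967498779297, 67.77335357666016), 9.474132537841797)
side shaker 2893 ((523.5426025390625, 16.274078369140625), (220.33074951171875, 342.9910583496094), 9.809185028076172)
side dial 99 ((505.1929931640625, 43.51362609863281), (43.09146499633789, 165.7316436767578), 7.781471252441406)
```

View pics/crop1.png

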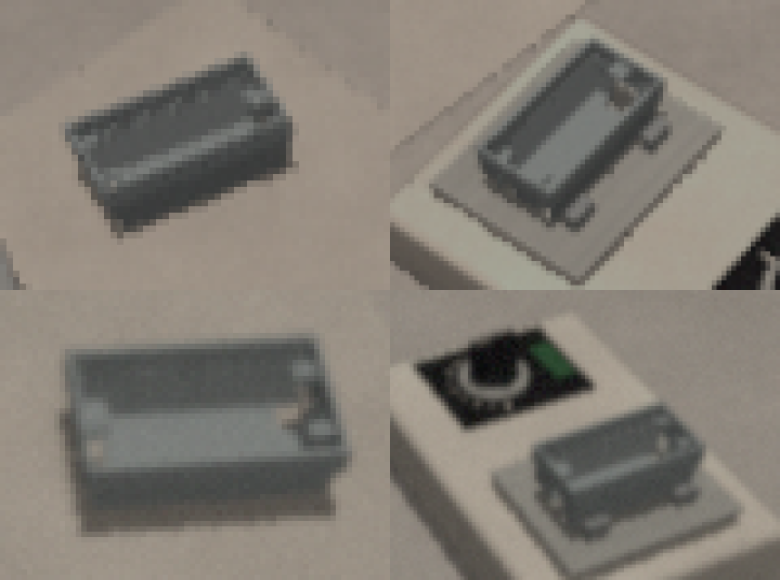

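The crop shows the loose tray with its two ledges at the right end in the side view (world +x, yaw about -13°) and one ledge at the left. The lower tray and shaker have yaw about 10°. I'll set off towards the shaker and look with the wrist camera.

```bash
cat >> h.py <<'E'
def go(p,yaw=None):
    "tool-axis shift (m) to p (mm) at the present orientation, and roll to yaw (deg)"
    s=manip.read_state(); Rt=R.from_euler('xyz',s['eef_rot'])
    d=Rt.inv().apply(np.array(p,float)-s['eef_pos'])/1000
    y=np.degrees(s['eef_rot'][2]); msg=f"t={s['clock']:.2f} pos {s['eef_pos'].round(1)} yaw {y:.2f} q {s['joints'].round(2)} | d {d.round(4)} rows {np.linalg.norm(d)/.06:.1f}"
    if yaw is not None: msg+=f" roll {np.radians(y-yaw):.4f}"
    print(msg)
E
python3 -c "
from h import *
go((480,120,250),10)"
```

```text
t=0.20 pos [135.9 532.8 205.1] yaw 165.69 q [ 1.25  0.3   1.52 -0.    1.32 -0.07] | d [-0.4354 -0.315  -0.0447] rows 9.0 roll 2.7173
```

Call:
arm_command --pt "1 -0.0435 -0.0315 -0.0045 0" --pt "1 -0.0435 -0.0315 -0.0045 0" --pt "1 -0.0435 -0.0315 -0.0045 0" --pt "1 -0.0435 -0.0315 -0.0045 0" --pt "1 -0.0435 -0.0315 -0.0045 0" --pt "1 -0.0435 -0.0315 -0.0045 0" --pt "1 -0.0435 -0.0315 -0.0045 0" --pt "1 -0.0435 -0.0315 -0.0045 0" --pt "1 -0.0435 -0.0315 -0.0045 0" --pt "1 -0.0435 -0.0315 -0.0045 0"

```text
clock: 1.45
eef_pos: [480.5, 118.6, 250.6]
eef_rot: [3.141, 0.0, 2.892]
wrist_force: [1.1, 0.8, 0.2]
finger_gap: 93.6
finger_force: 0.0
```

Call:
arm_command --pt "1 0 0 0 0.181" --pt "1 0 0 0 0.181" --pt "1 0 0 0 0.181" --pt "1 0 0 0 0.181" --pt "1 0 0 0 0.181" --pt "1 0 0 0 0.181" --pt "1 0 0 0 0.181" --pt "1 0 0 0 0.181" --pt "1 0 0 0 0.181" --pt "1 0 0 0 0.181" --pt "1 0 0 0 0.181" --pt "1 0 0 0 0.181" --pt "1 0 0 0 0.181" --pt "1 0 0 0 0.181" --pt "1 0 0 0 0.181" --pt "1 0 0 0 0"

```text
clock: 3.45
eef_pos: [479.5, 120.1, 250.3]
eef_rot: [3.142, 0.0, 0.178]
wrist_force: [1.1, 0.2, 0.4]
finger_gap: 94.0
finger_force: 0.0
```

```bash
python3 -c "
from h import *
c=cam('wrist');cv2.imwrite('pics/w1.png',c['img']);print(c['eye'],c['orientation'])
go((490,-393,150),-13.5)"
```

```text
[546.57813118 130.74706514 430.08243532] [ 2.90754521e+00 -3.26420321e-04 -1.39285445e+00]
t=3.50 pos [479.6 120.1 250.4] yaw 10.36 q [ 0.17  0.14  1.61 -0.    1.39  1.56] | d [-0.082   0.5067  0.1004] rows 8.7 roll 0.4165
```

View pics/w1.png

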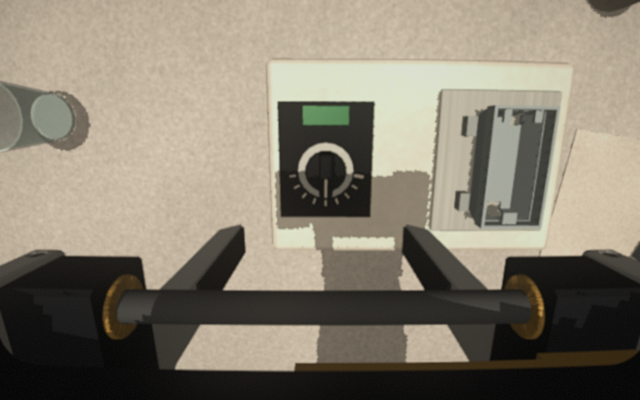

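Wrist view: the lower tray has two ledges at the top (world +x, about (505,115) and (540,115)) and one at the bottom (510,215). The dial is at (325,170) with its pointer down (world -x) and ticks running from the right side (360,177), which is the stop, around the bottom. I'll refine from this view and then go to the loose tray.

```bash
python3 - <<'E'
from h import *
c=cam('wrist');W=cloud(c);z=W[...,2];v,u=np.mgrid[:400,:640]
r=lambda a,b,d,e:(u>a)&(u<b)&(v>d)&(v<e)
for n,m in(('rim',r(470,565,95,235)&(abs(z-131)<5)),('ledge',r(470,565,95,235)&(abs(z-126)<2)),('dial',r(295,355,140,215)&(abs(z-116)<5)),('shaker',r(260,580,55,255)&(abs(z-70)<5)),('beaker',r(0,90,60,160)&(z>80))):
    print(n,m.sum(),np.median(z[m]) if m.any() else 0,cv2.minAreaRect(W[m][:,:2].astype(np.float32)) if m.any() else '')
E
```

```text
rim 2298 130.63433532627835 ((539.4103393554688, -60.893157958984375), (117.94071197509766, 64.0199966430664), 10.06879997253418)
ledge 1071 126.20715585933885 ((539.5474853515625, -59.93161392211914), (116.76282501220703, 62.13951110839844), 10.082599639892578)
dial 599 116.35993155595469 ((497.5128173828125, 119.19730377197266), (43.14546585083008, 13.876830101013184), 10.139373779296875)
shaker 35498 70.70774306507732 ((525.910888671875, 18.332962036132812), (217.85281372070312, 337.9272766113281), 10.130614280700684)
beaker 723 87.97039010910021 ((537.3701782226562, 316.8669128417969), (74.93080139160156, 364.67401123046875), 14.436484336853027)
```

Call:
arm_command --pt "1 -0.009 0.0563 0.011 0.046" --pt "1 -0.011 0.0563 0.011 0.046" --pt "1 -0.014 0.0563 0.011 0.046" --pt "1 -0.016 0.0563 0.011 0.046" --pt "1 -0.019 0.0553 0.011 0.046" --pt "1 -0.021 0.0543 0.011 0.046" --pt "1 -0.024 0.0533 0.011 0.046" --pt "1 -0.026 0.0523 0.011 0.046" --pt "1 -0.027 0.0513 0.012 0.046" --pt "1 0 0 0 0"

```text
clock: 4.8
eef_pos: [309.8, -362.3, 149.6]
eef_rot: [-3.141, 0.001, -0.239]
wrist_force: [-0.6, 0.2, -0.5]
finger_gap: 94.0
finger_force: 0.0
```

```bash
python3 - <<'E'
from h import *
c=cam('wrist');cv2.imwrite('pics/w2.png',c['img']);W=cloud(c);z=W[...,2]
m=(abs(z-46)<5)&(abs(W[...,0]-488)<90)&(abs(W[...,1]+392)<70);v,u=np.where(m)
print(m.sum(),u.min(),u.max(),v.min(),v.max(),cv2.minAreaRect(W[m][:,:2].astype(np.float32)))
go((488,-392,65),-13.5)
E
```

```text
1039 269 346 0 59 ((452.6854553222656, -385.0707092285156), (62.70866394042969, 44.6689567565918), 75.96021270751953)
t=4.85 pos [ 311.1 -361.2  150.1] yaw -13.59 q [-0.94  0.19  1.79  0.    1.16  0.87] | d [ 0.1793 -0.0115  0.085 ] rows 3.3 roll -0.0016
```

View pics/w2.png

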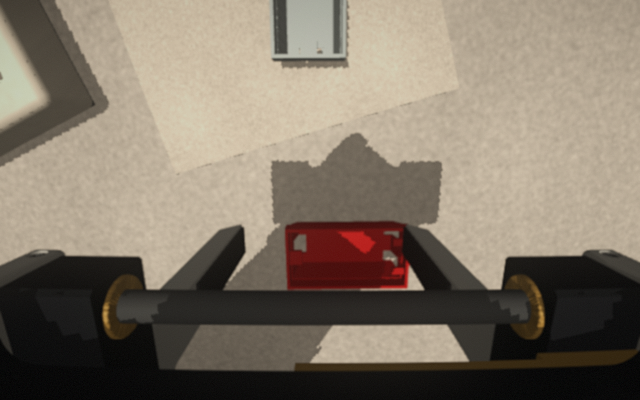

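View: I drifted too far toward -x. The red look-alike is near (345,255), well below the fingers, and the grey tray is at the top (310,30). I'll move over the grey tray at this height and look again.

Call:
arm_command --pt "1 0.045 -0.003 0 0.004" --pt "1 0.045 -0.003 0 0.004" --pt "1 0.045 -0.003 0 0" --pt "1 0 0 0 0"

```text
clock: 5.35
eef_pos: [448.2, -382.4, 150.0]
eef_rot: [-3.141, -0.0, -0.239]
wrist_force: [0.3, 0.5, -0.1]
finger_gap: 94.0
finger_force: 0.0
```

```bash
python3 - <<'E'
from h import *
c=cam('wrist');cv2.imwrite('pics/w3.png',c['img']);W=cloud(c);z=W[...,2]
m=(abs(z-46)<4)&(abs(W[...,0]-488)<90)&(abs(W[...,1]+392)<70);v,u=np.where(m)
r=cv2.minAreaRect(W[m][:,:2].astype(np.float32))
print(m.sum(),np.median(z[m]),u.min(),u.max(),v.min(),v.max(),r)
go((*r[0],42),r[2]-90)
E
```

```text
1692 46.32844291537285 287 360 84 219 ((488.7539367675781, -393.80950927734375), (62.52484130859375, 118.96722412109375), 76.58332824707031)
t=5.40 pos [ 446.8 -382.5  150.1] yaw -13.77 q [-0.77  0.43  1.47  0.    1.24  1.04] | d [0.0435 0.001  0.108 ] rows 1.9 roll -0.0062
```

View pics/w3.png

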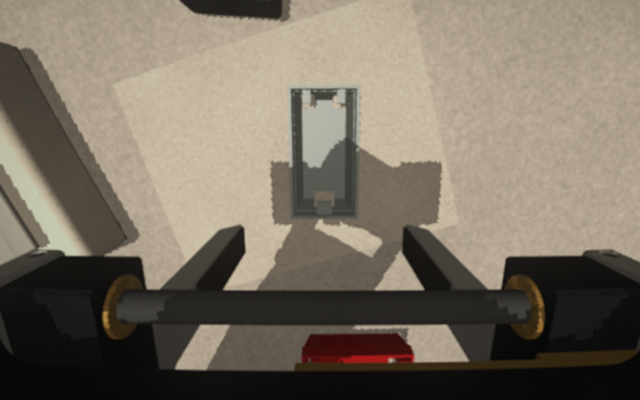

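The grey tray is at (325,152), with its two ledges at the top (310/340,100) and one at the bottom (323,200), so its orientation is confirmed. I'll descend and grip.

Call:
arm_command --pt "1 0.0435 0.001 0 0" --pt "1 0 0 0.045 -0.005" --pt "1 0 0 0.045 0" --pt "1 0 0 0.03 0" --pt "1 0 0 0.01 0" --pt "1 0 0 0 0" --pt "0.2 0 0 0 0" --pt "-0.2 0 0 0 0" --pt "-0.5 0 0 0 0" --pt "-0.5 0 0 0 0" --pt "-0.5 0 0 0 0" --newtons 15

```text
clock: 6.78
eef_pos: [487.5, -395.5, 20.8]
eef_rot: [3.142, -0.0, -0.24]
wrist_force: [-0.6, 2.0, 5.6]
finger_gap: 61.6
finger_force: 15.0
```

Call:
arm_command --pt "-0.5 0 0 -0.01 0" --pt "-0.5 0 0 -0.03 0" --pt "-0.5 0 0 -0.05 0" --pt "-0.5 0 0 -0.05 0" --pt "-0.5 0 0 -0.05 0" --pt "-0.5 0 0 0 0"

```text
clock: 7.52
eef_pos: [488.2, -396.3, 215.2]
eef_rot: [3.138, -0.006, -0.24]
wrist_force: [0.2, -1.0, -1.9]
finger_gap: 61.6
finger_force: 15.0
```

```bash
python3 - <<'E'
from h import *
s=manip.read_state();print(s['finger_gap'],s['finger_force'])
go((538.5,-60.5,210),-170+.0)
E
```

```text
61.61833963251417 14.999895840883255
t=7.53 pos [ 488.2 -396.3  215.2] yaw -13.76 q [-0.74  0.47  1.27 -0.    1.4   1.07] | d [-0.0311 -0.3382  0.0038] rows 5.7 roll 2.7268
```

Call:
arm_command --pt "-0.5 -0.0019 -0.0203 0 0" --pt "-0.5 -0.0039 -0.0423 0 0" --pt "-0.5 -0.0039 -0.0423 0 0" --pt "-0.5 -0.0039 -0.0423 0 0" --pt "-0.5 -0.0039 -0.0423 0 0" --pt "-0.5 -0.0039 -0.0423 0 0" --pt "-0.5 -0.0039 -0.0423 0 0" --pt "-0.5 -0.0039 -0.0423 0 0" --pt "-0.5 -0.002 -0.022 0 0" --pt "-0.5 0 0 0 0"

```text
clock: 8.78
eef_pos: [536.7, -57.3, 209.1]
eef_rot: [3.142, 0.003, -0.238]
wrist_force: [0.3, -0.4, -1.8]
finger_gap: 61.7
finger_force: 15.0
```

Call:
arm_command --pt "-0.5 0 0 0 -0.178" --pt "-0.5 0 0 0 -0.178" --pt "-0.5 0 0 0 -0.178" --pt "-0.5 0 0 0 -0.178" --pt "-0.5 0 0 0 -0.178" --pt "-0.5 0 0 0 -0.178" --pt "-0.5 0 0 0 -0.178" --pt "-0.5 0 0 0 -0.178" --pt "-0.5 0 0 0 -0.178" --pt "-0.5 0 0 0 -0.178" --pt "-0.5 0 0 0 -0.178" --pt "-0.5 0 0 0 -0.178" --pt "-0.5 0 0 0 -0.178" --pt "-0.5 0 0 0 -0.178" --pt "-0.5 0 0 0 -0.178" --pt "-0.5 0 0 0 -0.178" --pt "-0.5 0 0 0 -0.178" --pt "-0.5 0 0 0 -0.178" --pt "-0.5 0 0 0 -0.178" --pt "-0.5 0 0 0 -0.178"

```text
clock: 11.28
eef_pos: [536.8, -59.8, 209.4]
eef_rot: [3.141, -0.002, -2.958]
wrist_force: [0.9, -0.2, -0.5]
finger_gap: 61.8
finger_force: 15.0
```

```bash
python3 - <<'E'
from h import *
go((538.5,-60.5,155),-170)
c=cam('wrist');cv2.imwrite('pics/w4.png',c['img']);W=cloud(c);z=W[...,2]
T=manip.read_state()['eef_pos']
m=(abs(z-T[2]-26)<8)&(np.hypot(W[...,0]-T[0],W[...,1]-T[1])<80);v,u=np.where(m)
print(m.sum(),np.median(z[m]),u.min(),u.max(),v.min(),v.max(),cv2.minAreaRect(W[m][:,:2].astype(np.float32)))
E
```

```text
t=11.28 pos [536.8 -59.8 209.4] yaw -169.49 q [-0.18  0.28  1.54 -0.    1.33 -1.93] | d [-0.0017 -0.0011  0.0544] rows 0.9 roll 0.0089
6924 234.55785976305162 236 410 142 354 ((539.2470703125, -60.895652770996094), (119.05083465576172, 86.01789093017578), 10.295616149902344)
```

View pics/w4.png

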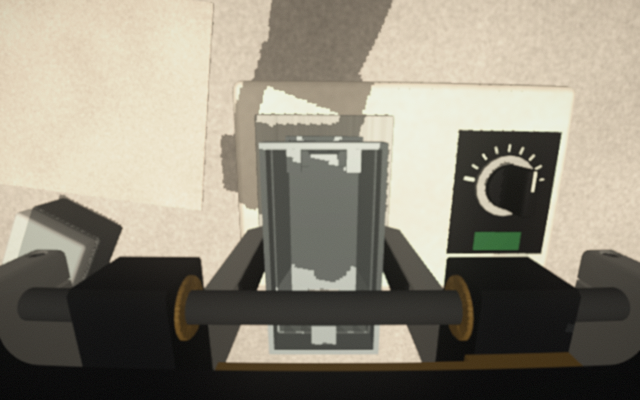

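The tray is held level and half-turned over the lower tray, with its two-ledge end at the bottom of the image (323,330), which is world +x...

On a second look, I had that the wrong way round. Image up is tool +x, now world -x: the two ledges are at the top (295/353,158) and the single one is at the bottom (323,330). The two-ledge end therefore faces world -x, as needed. The rim sits 25 mm above the TCP, so it will be seated at TCP z≈147.

Call:
arm_command --pt "-0.5 0 -0.0012 0.02 0.007" --pt "-0.5 0 0 0.02 0" --pt "-0.5 0 0 0.012 0" --pt "-0.5 0 0 0 0" --pt "-0.5 0 0 0 0"

```text
clock: 11.95
eef_pos: [538.0, -60.7, 159.1]
eef_rot: [-3.141, 0.001, -2.971]
wrist_force: [-1.0, -0.1, -0.8]
finger_gap: 61.5
finger_force: 15.0
```

```bash
python3 - <<'E'
from h import *
go((538,-61,147),-169.9)
a=[]
for n,(x,y,w,h) in(('scene',(255,150,80,60)),('side',(310,175,100,75))):
    c=cam(n);a.append(cv2.resize(c['img'][y:y+h,x:x+w],(400,300),interpolation=3))
    W=cloud(c);z=W[...,2];m=(abs(z-179)<5)&(np.hypot(W[...,0]-538,W[...,1]+60)<75)
    print(n,m.sum(),np.median(z[m]),cv2.minAreaRect(W[m][:,:2].astype(np.float32)))
cv2.imwrite('pics/p5.png',np.hstack(a))
E
```

```text
t=11.95 pos [538.  -60.7 159.1] yaw -170.23 q [-0.18  0.32  1.6  -0.    1.22 -1.92] | d [ 0.     -0.0003  0.0121] rows 0.2 roll -0.0058
scene 129 179.25273476306631 ((551.256103515625, -57.221248626708984), (99.5226058959961, 79.96031951904297), 0.04679228737950325)
side 253 179.3162207786911 ((537.7422485351562, -64.99134826660156), (117.74748229980469, 84.02448272705078), 11.749414443969727)
```

View pics/p5.png

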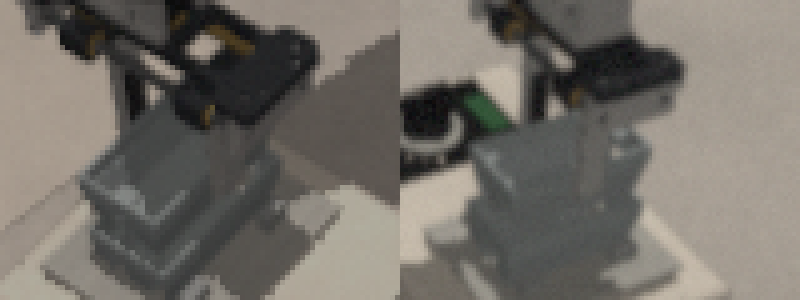

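The tray hangs squarely above the lower one in both views, and the side view gives centre x 537.7 against 537.1 for the lower tray. I'll lower it slowly and watch the force.

Call:
arm_command --pt "-0.5 0 0 0.003 0" --pt "-0.5 0 0 0.003 0" --pt "-0.5 0 0 0.002 0" --pt "-0.5 0 0 0.002 0" --pt "-0.5 0 0 0 0" --pt "-0.5 0 0 0 0"

```text
clock: 12.8
eef_pos: [537.8, -60.5, 148.5]
eef_rot: [-3.142, 0.0, -2.97]
wrist_force: [0.5, -0.0, -0.4]
finger_gap: 62.0
finger_force: 15.0
```

Call:
arm_command --pt "-0.5 0 0 0.001 0" --pt "-0.5 0 0 0.001 0" --pt "-0.5 0 0 0 0"

```text
clock: 13.18
eef_pos: [537.8, -60.5, 146.8]
eef_rot: [-3.141, 0.0, -2.97]
wrist_force: [-2.2, 0.7, 3.6]
finger_gap: 62.0
finger_force: 15.0
```

Contact came at exactly the seated height (146.8 mm). I'll press 0.5 mm more, open and retreat upward.

Call:
arm_command --pt "-0.5 0 0 0.0005 0" --pt "-0.5 0 0 0 0" --pt "0.2 0 0 0 0" --pt "0.6 0 0 0 0" --pt "1 0 0 0 0" --pt "1 0 0 0 0" --pt "1 0 0 -0.03 0" --pt "1 0 0 -0.05 0" --pt "1 0 0 -0.02 0" --pt "1 0 0 0 0"

```text
clock: 14.42
eef_pos: [538.2, -60.6, 247.0]
eef_rot: [-3.141, 0.002, -2.97]
wrist_force: [-0.0, -0.7, -0.7]
finger_gap: 94.0
finger_force: 0.0
```

```bash
python3 - <<'E'
from h import *
for n in('scene','side','wrist'):
    c=cam(n);W=cloud(c);z=W[...,2];m=(abs(z-172)<6)&(np.hypot(W[...,0]-538,W[...,1]+60)<75)
    if m.any(): print(n,m.sum(),np.percentile(z[m],[10,50,90]),cv2.minAreaRect(W[m][:,:2].astype(np.float32)))
go((496,119,220),10)
E
```

```text
scene 194 [166.94724339 170.73899459 174.42971107] ((538.34912109375, -59.96332931518555), (118.9413070678711, 64.52838134765625), 9.9622220993042)
side 201 [166.78231686 169.39533623 172.04408373] ((538.0687255859375, -62.775978088378906), (119.10722351074219, 65.38408660888672), 8.788515090942383)
wrist 2483 [167.23884067 172.02518281 173.25146786] ((539.8322143554688, -61.47776794433594), (118.02328491210938, 62.199668884277344), 9.751482009887695)
t=14.57 pos [537.3 -60.5 244.5] yaw -170.19 q [-0.18  0.25  1.49  0.    1.4  -1.92] | d [0.0101 0.1839 0.0246] rows 3.1 roll -3.1449
```

Stacked correctly: the rim is at z≈172, level, and centred within about 1 mm of the lower tray. Next I'll move to the dial and turn the wrist to yaw 10°, so the 80° anticlockwise turn stays in the joint range.

Call:
arm_command --pt "1 0.0025 0.046 0 0" --pt "1 0.0025 0.046 0 0" --pt "1 0.0025 0.046 0 0" --pt "1 0.0025 0.046 0 0" --pt "1 0 0 0 0"

```text
clock: 15.2
eef_pos: [495.6, 121.2, 244.8]
eef_rot: [3.141, -0.002, -2.967]
wrist_force: [-0.7, -0.8, -0.2]
finger_gap: 94.0
finger_force: 0.0
```

Call:
arm_command --pt "1 0 0 0 0.1845" --pt "1 0 0 0 0.1845" --pt "1 0 0 0 0.1845" --pt "1 0 0 0 0.1845" --pt "1 0 0 0 0.1845" --pt "1 0 0 0 0.1845" --pt "1 0 0 0 0.1845" --pt "1 0 0 0 0.1845" --pt "1 0 0 0 0.1845" --pt "1 0 0 0 0.1845" --pt "1 0 0 0 0.1845" --pt "1 0 0 0 0.1845" --pt "1 0 0 0 0.1845" --pt "1 0 0 0 0.1845" --pt "1 0 0 0 0.1845" --pt "1 0 0 0 0.1845" --pt "1 0 0 0 0.1845" --pt "1 0 0 0 0"

```text
clock: 17.45
eef_pos: [496.5, 118.3, 245.1]
eef_rot: [3.141, 0.001, 0.177]
wrist_force: [0.8, -0.2, -0.0]
finger_gap: 93.9
finger_force: 0.0
```

Call:
arm_command --pt "1 -0.06 0 0 0" --pt "1 0 0 0 0"

```text
clock: 17.7
eef_pos: [435.0, 107.8, 245.3]
eef_rot: [3.142, 0.002, 0.181]
wrist_force: [0.1, 0.0, -0.1]
finger_gap: 94.1
finger_force: 0.0
```

```bash
python3 - <<'E'
from h import *
c=cam('wrist');W=cloud(c);z=W[...,2]
m=(abs(z-116)<4)&(np.hypot(W[...,0]-496,W[...,1]-119)<40);v,u=np.where(m)
r=cv2.minAreaRect(W[m][:,:2].astype(np.float32)) if m.any() else None
print(m.sum(),u.min(),u.max(),v.min(),v.max(),r)
cu,cv=int(u.mean()),int(v.mean());x0=max(cu-70,0);y0=max(cv-50,0)
cv2.imwrite('pics/w6.png',cv2.resize(c['img'][y0:y0+110,x0:x0+145],None,fx=5,fy=5,interpolation=3))
go((496.5,119.3,88),10.1)
E
```

```text
671 315 329 105 152 ((497.31494140625, 118.92793273925781), (44.030799865722656, 13.28736686706543), 10.052262306213379)
t=17.75 pos [436.9 108.1 246. ] yaw 10.32 q [ 0.16  0.04  1.73 -0.    1.37  1.55] | d [ 0.0606 -0.0003  0.1581] rows 2.8 roll 0.0039
```

View pics/w6.png

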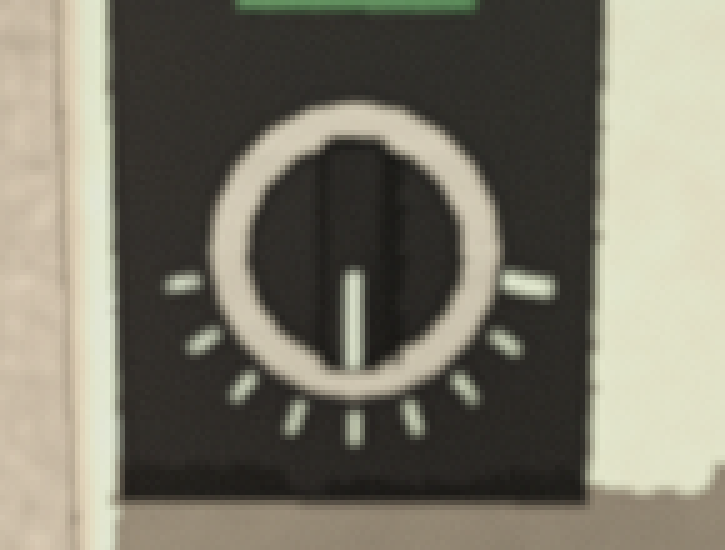

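Confirmed: there are nine ticks, the thick stop tick is at the right (527,285), and the pointer is straight down at (354,440), on click 4. The plan is to grip and turn 80° anticlockwise (negative roll), and later 80° back.

Call:
arm_command --pt "1 0.0606 -0.0003 0 0.004" --pt "1 0 0 0 0" --pt "1 0 0 0.05 0" --pt "1 0 0 0.05 0" --pt "1 0 0 0.04 0" --pt "1 0 0 0.017 0" --pt "0.3 0 0 0 0" --pt "-0.3 0 0 0 0" --pt "-1 0 0 0 0" --pt "-1 0 0 0 0" --pt "-1 0 0 0 0" --pt "-1 0 0 0 0" --newtons 60

```text
clock: 19.25
eef_pos: [497.1, 119.5, 89.0]
eef_rot: [-3.142, -0.0, 0.172]
wrist_force: [0.2, -0.4, 1.0]
finger_gap: 37.1
finger_force: 0.0
```

Call:
arm_command --pt "-1 0 0 0 0" --pt "-1 0 0 0 0" --pt "-1 0 0 0 0" --pt "-1 0 0 0 0"

```text
clock: 19.75
eef_pos: [496.8, 120.8, 89.0]
eef_rot: [-3.139, -0.0, 0.172]
wrist_force: [-2.1, 10.2, -0.2]
finger_gap: 13.4
finger_force: 60.0
```

Call:
arm_command --pt "-1 0 -0.001 0 0" --pt "-1 0 0 0 -0.117" --pt "-1 0 0 0 -0.117" --pt "-1 0 0 0 -0.117" --pt "-1 0 0 0 -0.117" --pt "-1 0 0 0 -0.117" --pt "-1 0 0 0 -0.117" --pt "-1 0 0 0 -0.117" --pt "-1 0 0 0 -0.117" --pt "-1 0 0 0 -0.117" --pt "-1 0 0 0 -0.117" --pt "-1 0 0 0 -0.117" --pt "-1 0 0 0 -0.117" --pt "-1 0 0 0 0" --pt "-1 0 0 0 0"

```text
clock: 21.62
eef_pos: [496.3, 121.4, 89.0]
eef_rot: [-3.14, -0.002, 1.576]
wrist_force: [-5.1, 8.6, 2.5]
finger_gap: 13.6
finger_force: 60.0
```

```bash
python3 - <<'E'
from h import *
s=manip.read_state();print(s['moment'],np.degrees(s['eef_rot'][2]),s['wrist_force'])
E
```

```text
[1.71969744 1.11764235 0.0145696 ] 90.32017896891297 [-5.08751533  8.55288045  2.52280082]
```

Turned 80.4° with almost no torque yet. I'll push 3° more to confirm the stop.

Call:
arm_command --pt "-1 0 0 0 -0.025" --pt "-1 0 0 0 -0.025" --pt "-1 0 0 0 0" --pt "-1 0 0 0 0"

```text
clock: 22.12
eef_pos: [496.3, 121.5, 89.0]
eef_rot: [-3.14, -0.002, 1.625]
wrist_force: [-6.1, 9.2, 3.0]
finger_gap: 13.6
finger_force: 60.4
```

```bash
python3 - <<'E'
from h import *
s=manip.read_state();print(s['moment'],np.degrees(s['eef_rot'][2]),s['wrist_force'])
E
```

```text
[ 1.66963976  1.12992637 -0.77637992] 93.12323634180126 [-6.14481075  9.22224477  3.04540907]
```

The stop is confirmed (0.78 N·m of resistance). Now clockwise back to yaw 10°, then release.

Call:
arm_command --pt "-1 0 0 0 0.1208" --pt "-1 0 0 0 0.1208" --pt "-1 0 0 0 0.1208" --pt "-1 0 0 0 0.1208" --pt "-1 0 0 0 0.1208" --pt "-1 0 0 0 0.1208" --pt "-1 0 0 0 0.1208" --pt "-1 0 0 0 0.1208" --pt "-1 0 0 0 0.1208" --pt "-1 0 0 0 0.1208" --pt "-1 0 0 0 0.1208" --pt "-1 0 0 0 0.1208" --pt "-1 0 0 0 0" --pt "-1 0 0 0 0"

```text
clock: 23.88
eef_pos: [496.9, 120.9, 89.0]
eef_rot: [-3.141, -0.0, 0.18]
wrist_force: [-1.2, 5.7, 1.2]
finger_gap: 14.0
finger_force: 60.0
```

Call:
arm_command --pt "-0.4 0 0 0 0" --pt "0 0 0 0 0" --pt "0.2 0 0 0 0" --pt "0.2 0 0 0 0" --pt "0.2 0 0 0 0" --pt "0.2 0 0 -0.03 0" --pt "0.2 0 0 -0.06 0" --pt "0.2 0 0 -0.06 0" --pt "0.2 -0.06 0 0 0" --pt "0.2 0 0 0 0"

```text
clock: 25.12
eef_pos: [435.3, 109.6, 239.3]
eef_rot: [-3.142, -0.0, 0.177]
wrist_force: [0.5, -0.1, -1.0]
finger_gap: 56.6
finger_force: 0.0
```

```bash
python3 - <<'E'
from h import *
c=cam('wrist');W=cloud(c);z=W[...,2]
m=(abs(z-116)<4)&(np.hypot(W[...,0]-496,W[...,1]-119)<40);v,u=np.where(m)
print(m.sum(),cv2.minAreaRect(W[m][:,:2].astype(np.float32)))
m=(abs(z-172)<5)&(np.hypot(W[...,0]-538,W[...,1]+60)<75)
if m.any(): print(m.sum(),np.median(z[m]),cv2.minAreaRect(W[m][:,:2].astype(np.float32)))
cv2.imwrite('pics/w7.png',c['img'])
s=manip.read_state();print(s['clock'],s['eef_pos'],s['eef_rot'],s['wrist_force'])
E
```

```text
703 ((497.2530212402344, 119.42974853515625), (43.07183837890625, 13.310758590698242), 10.357308387756348)
3920 171.51746446987906 ((539.6657104492188, -61.69913864135742), (118.84950256347656, 64.74381256103516), 10.0020112991333)
25.175 [437.01713569 109.81459338 239.48593266] [ 3.14156013e+00 -1.19621519e-03  1.76882052e-01] [ 0.07139701  0.60969674 -0.08278394]
```

View pics/w7.png

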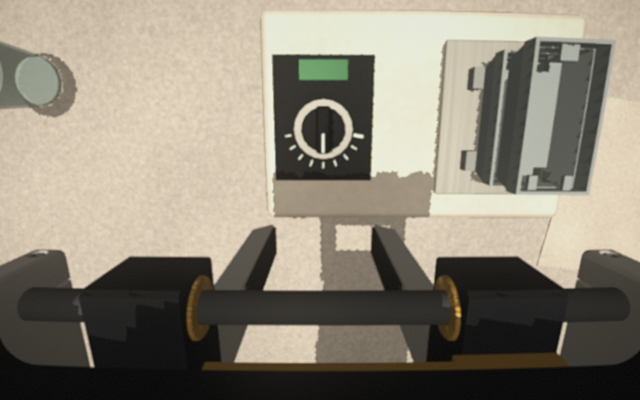

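The dial pointer is on the fourth tick (323,150) with the bar at 10.4°. The upper tray stands level on the lower one, one ledge at the top (570,50) and two at the bottom (535/568,183), so it is half-turned. The robot is clear of everything, so I'm handing in.

```bash
python3 -c "
from h import *
print(ticket.sign_off())"
```

```text
the job is handed in; nothing more can be done
None
```

The job is handed in: the loose tray stands half-turned and level on the lower tray, about 1 mm off centre by camera; the dial went back to its stop, then four clicks clockwise, and was let go. The sign-off returned no verdict.

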